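# Load the bone chisels into their set tray

## Robot

A 6-joint arm with a two-finger parallel gripper is mounted at the origin on the work surface. World frame = base frame: x ahead of the robot, y to its left, z up, the work surface at z = 0. Lengths are in m, angles in rad, forces in N, time in s.
With the tool pointing down it reaches from about 0.3 to 1 m from the base axis. Payload 5.1 kg.
Tool frame: the origin (TCP) lies between the finger pads; the fingertips stand 14 mm ahead of it and the grasp point (between the pads) lies 5 mm behind it; z points along the fingers, y is the line along which they close (so a half turn about z gives the same grasp; the last joint's range is limited). The gripper opens to 95 mm and grips with 3 to 60 N. Pads are 20 mm wide; open, the fingers measure 119 mm over their backs; the gripper's body (75 mm by 180 mm) begins 59 mm behind the grasp point.
Start: joints at [1.058, 0.124, 1.65, -0, 1.367, -0.083], TCP at [0.271, 0.591, 0.229] pointing down, gripper open.
Joint ranges: [-2.61, 2.61], [-1.02, 2.33], [0.03, 2.71], [-1.35, 4.49], [0.32, 2.68], [-2.91, 2.91]. Speed limits (rad/s): [2.57, 2.57, 3.14, 3.14, 3.14, 3.14].

## Interface

Orientations are given as a rotation vector (axis times angle).
In Python, from cell import observe, read_camera, camera_model, finish_job, search_frame gives the robot as it stands. The module is installed in compiled form; this text tells all that it offers.
- The arm moves only by the shell command python3 -m handwheel 'ROWS' [FORCE]. ROWS is text: rows parted by semicolons, each of 7 numbers parted by spaces: the opening in per cent of the stroke, from 0 (shut) to 100 (fully open), then the shift along the world's x, y, z in cm, then the turn, a rotation vector about the world's x, y, z in degrees. In form: fingers x y z rx ry rz; .... A call has exactly 8 rows; each row shifts and turns the commanded pose from where the row before left it; what a row does not reach is not made up. A row lasts 1/12 s, in which the tool goes at most 41.7 mm and 7.16 degrees, less where a joint would pass 70% of its speed; a pose out of reach is approached as far as the arm can. A call with a gripper value outside its range is refused whole. The fingers move at their own pace and stop on an object; FORCE is the grip in N (left out, the last holds). Time passes only in rows, so rows that do not move let the fingers close, or fill a call up. It gives the time, the measured TCP pose, the force, the opening and the grip force at its end, in the units of the state.
- observe(): the state, without advancing time (a new reading comes with each control period).
- read_camera(name): name is "scene" or "top" or "wrist"; returns the picture (384x512x3 uint8, red, green, blue); there is no depth.
- camera_model(name): a dict with "camera_matrix" (3x3 intrinsics, pixels), "R" (3x3) and "t" (3): a world point X has camera coordinates R X + t; the wrist camera has in their place "hand_eye" (4x4, takes a point from camera to tool coordinates, whose origin is the TCP and whose axes are the flange's). Camera axes: x right, y down, z forward; pixel columns grow to the right and rows downward; lengths in m; the calibration is good to about 2 mm. The wrist camera is an equidistant fisheye: a pixel r from the principal point sees the ray r / f radians off the axis. A picture is of the moment at which its call begins: read the wrist's pose just before it. camera_model takes no time and is no camera call.
- finish_job(): hands the job in; it is judged then, once.
Trained networks look in the newest picture that a camera, given by its name, has taken for a name from the list of things; names that differ only in an ending like _2 or _b are one class to them, and where a whole thing is asked for, a point or a joint stands for the part that bears it (a point fixed in the world has none). Each returns a list of dicts, best first, with "conf" (0 to 1); they miss things now and then, are a little off and sometimes report something else, mostly with a low value. They report only what shows in the picture. A call takes as long as a camera call. They do not tell look-alikes from the thing itself.
- search_frame(label, camera): "bbox" ([left, top, right, bottom] in pixels, round what is visible of it).
The state is a dict: "clock": time; "joints": joint angles; "qvel": joint speeds; "effort": joint torques, N m; "eef_pos": TCP position; "tcp_rot": TCP orientation; "contact_force": force on the tool from outside, world axes, zero at the start; "moment": the same for the moment, N m; "width": opening from 0.0 (shut) to 1.0 (fully open); "gripper_force": force on a finger pad.
Only numpy, scipy, OpenCV 4.12 (cv2) and the standard library are available. Lean on these libraries where they do the work, as an engineer would, in place of code of your own. Each camera call takes 0.05 s, during which the arm holds its last target. There are 200 camera calls.

## Task

Put the surgical set together: pick the three steel bone chisels off the bench and lay each in the cradle made for its length in the mesh tray - the short one in the short cradle, the medium in the medium, the long in the long. Each must lie upright as it lay on the bench, centred lengthwise on its cradle and fully down in both notches, either way round. Set them down gently without dropping them, and leave the mallet, kidney dish and pot where they are.

Things in the scene. Friction and masses are not known exactly. Their poses are not given: they have to be found in the camera images.
- chisel_short_mid (a point): The short one of three steel bone chisels: 130 mm long. Handle 22 mm wide, 20 mm high, from the striking head (26 mm wide, 8 mm long) to 18 mm past mid-length, then a thinner blade (up to 20 mm wide). Level underside. The point: mid-length, half-way up the handle (10 mm above the underside), near the balance point; grip here across the handle. x along it to the blade, z up. Up to 0.25 kg.
- chisel_medium_mid (a point): The medium one of three steel bone chisels: 165 mm long. Handle 22 mm wide, 20 mm high, from the striking head (26 mm wide, 8 mm long) to 23 mm past mid-length, then a thinner blade (up to 20 mm wide). Level underside. The point: mid-length, half-way up the handle (10 mm above the underside), near the balance point; grip here across the handle. x along it to the blade, z up. Up to 0.25 kg.
- chisel_long_mid (a point): The long one of three steel bone chisels: 200 mm long. Handle 22 mm wide, 20 mm high, from the striking head (26 mm wide, 8 mm long) to 28 mm past mid-length, then a thinner blade (up to 20 mm wide). Level underside. The point: mid-length, half-way up the handle (10 mm above the underside), near the balance point; grip here across the handle. x along it to the blade, z up. Up to 0.25 kg.
- cradle_short_seat (a point): The short cradle, fixed in a mesh tray (rim 12 mm) beside the others, about 107 mm apart. Strip 140 x 56 mm with two blue saddles across it at 46 mm either side of its middle, 12 mm thick, 60 mm wide, each with a notch 36 mm wide, 14 mm deep. The point: mid-way between them, level with the notch floors (a seated chisel's point is 10 mm above it), 18 mm over the strip. x along the cradle, z up.
- cradle_medium_seat (a point): The medium cradle, fixed in a mesh tray (rim 12 mm) beside the others, about 107 mm apart. Strip 175 x 56 mm with two blue saddles across it at 62 mm either side of its middle, 12 mm thick, 60 mm wide, each with a notch 36 mm wide, 14 mm deep. The point: mid-way between them, level with the notch floors (a seated chisel's point is 10 mm above it), 18 mm over the strip. x along the cradle, z up.
- cradle_long_seat (a point): The long cradle, fixed in a mesh tray (rim 12 mm) beside the others, about 107 mm apart. Strip 210 x 56 mm with two blue saddles across it at 78 mm either side of its middle, 12 mm thick, 60 mm wide, each with a notch 36 mm wide, 14 mm deep. The point: mid-way between them, level with the notch floors (a seated chisel's point is 10 mm above it), 18 mm over the strip. x along the cradle, z up.
- mallet: Bystander, to be left alone: bone mallet lying on the bench, 255 mm long, 40 mm high, black handle and steel head 75 mm across. Origin on the bench under it, 105 mm from the head's end; x towards the head.
- kidney_dish: Bystander, to be left alone: steel kidney-shaped dish, about 170 mm long, 90 mm wide, 32 mm high. Origin at its underside, near the middle.
- pot: Bystander, to be left alone: round open steel pot, 60 mm across, 45 mm high. Origin at the centre of its underside.
Not all that is in view belongs to the job. What is shaped like the part that bears chisel_long_mid but pink is not meant.

How it is judged:
At the end, for the whole second after the job is handed in: Each chisel rests, released, in the cradle of its own length: centred within 13 mm along and 10 mm across, down on both notch floors (within 4 mm), handle face up within 0.12 rad of level, in line with the cradle within 0.17 rad (x of chisel_short_mid in the frame of cradle_short_seat between -0.013 and 0.013 m and y of chisel_short_mid in the frame of cradle_short_seat between -0.01 and 0.01 m and z of chisel_short_mid in the frame of cradle_short_seat between 0.006 and 0.014 m and angle between each of chisel_short_mid, chisel_medium_mid, chisel_long_mid's own z axis and vertical below 0.12 rad and angle between the x axis of chisel_short_mid and the x axis of cradle_short_seat, either way round below 0.17 rad and contact force between the fingers and chisel_short below 0.05 N and linear speed of each of chisel_short, chisel_medium, chisel_long below 0.02 m/s and x of chisel_medium_mid in the frame of cradle_medium_seat between -0.013 and 0.013 m and y of chisel_medium_mid in the frame of cradle_medium_seat between -0.01 and 0.01 m and z of chisel_medium_mid in the frame of cradle_medium_seat between 0.006 and 0.014 m and angle between the x axis of chisel_medium_mid and the x axis of cradle_medium_seat, either way round below 0.17 rad and contact force between the fingers and chisel_medium below 0.05 N and x of chisel_long_mid in the frame of cradle_long_seat between -0.013 and 0.013 m and y of chisel_long_mid in the frame of cradle_long_seat between -0.01 and 0.01 m and z of chisel_long_mid in the frame of cradle_long_seat between 0.006 and 0.014 m and angle between the x axis of chisel_long_mid and the x axis of cradle_long_seat, either way round below 0.17 rad and contact force between the fingers and chisel_long below 0.05 N); the robot touches nothing.
It fails at once if the mallet, kidney dish or pot is shifted by more than 20 mm (distance of any of mallet, kidney_dish, pot from where it was at the start of the episode above 0.02 m).
It fails at once if the short chisel is dropped or thrown (moves faster than 0.7 m/s while the fingers do not hold it, as after a fall of over 25 mm) (contact force between the fingers and chisel_short below 0.2 N and linear speed of chisel_short above 0.7 m/s).
It fails at once if the medium chisel is dropped or thrown (moves faster than 0.7 m/s while the fingers do not hold it, as after a fall of over 25 mm) (contact force between the fingers and chisel_medium below 0.2 N and linear speed of chisel_medium above 0.7 m/s).
It fails at once if the long chisel is dropped or thrown (moves faster than 0.7 m/s while the fingers do not hold it, as after a fall of over 25 mm) (contact force between the fingers and chisel_long below 0.2 N and linear speed of chisel_long above 0.7 m/s).
It also fails if it takes over 86 s, if anything falls off the work surface, if the arm or the gripper's body presses on something with over 40 N, if the wrist force passes 120 N, or if a joint passes its speed limit or range.

## Working session

There is one attempt and no reset: what is moved stays moved. The work goes in short steps, Python scripts to look and compute and a shell command to move; the robot and the scene stay as the last step left them, time stands still between calls to the robot, and variables do not carry over. Pictures are saved under pics/ and viewed, at most 14 in all, crops included, and the job is handed in when it is done.

```bash
mkdir -p pics
cat > h.py <<'E'
import numpy as np, cv2
from scipy.spatial.transform import Rotation as Ro
from cell import *
def ray(cam,u,v,st=None):
    m=camera_model(cam);K=np.array(m["camera_matrix"])
    if cam!="wrist":
        R=np.array(m["R"]);t=np.array(m["t"])
        d=np.linalg.inv(K)@[u,v,1];return -R.T@t,R.T@d
    x=(u-K[0,2])/K[0,0];y=(v-K[1,2])/K[1,1];r=np.hypot(x,y)
    d=np.array([x/r*np.sin(r),y/r*np.sin(r),np.cos(r)]) if r>1e-9 else np.array([0,0,1.])
    H=np.array(m["hand_eye"]);st=st or observe();R=Ro.from_rotvec(st["tcp_rot"]).as_matrix()
    return R@H[:3,3]+np.array(st["eef_pos"]),R@H[:3,:3]@d
def at(cam,u,v,z,st=None):
    o,d=ray(cam,u,v,st);return o+d*(z-o[2])/d[2]
def snap(cam,f):
    im=read_camera(cam);cv2.imwrite("pics/"+f,im[:,:,::-1]);return im
E
python3 - <<'E'
from h import *
print(observe())
print(camera_model("wrist"))
for c in ["top","scene"]:
    im=snap(c,c+"0.png")
    for n in ["chisel_short_mid","chisel_medium_mid","chisel_long_mid","cradle_short_seat","cradle_medium_seat","cradle_long_seat","mallet","kidney_dish","pot"]:
        print(c,n,[(np.round(d["bbox"]).astype(int).tolist(),round(d["conf"],2)) for d in search_frame(n,c)][:4])
E
```

```text
{'clock': 0.0, 'joints': array([ 1.05841215e+00,  1.24511165e-01,  1.65163526e+00, -3.65129395e-06,
        1.36749155e+00, -8.25729982e-02]), 'qvel': array([ 7.38736676e-04, -1.60923054e-06,  2.38753569e-03,  7.39502272e-05,
        2.91912561e-04,  5.73052538e-04]), 'effort': array([ 2.14902087e-03, -4.17591441e+01, -3.59934676e+01,  7.76615250e-02,
        4.92710865e-02, -1.73081498e-04]), 'eef_pos': array([0.27057212, 0.59035153, 0.227406  ]), 'tcp_rot': array([-0.66983236, -3.06874153,  0.00307274]), 'contact_force': array([ 0.38324366, -0.30070262, -0.14817969]), 'moment': array([-0.04166527, -0.01365709, -0.02525989]), 'gripper_force': 0.0, 'width': 0.998119573416372}
{'camera_matrix': array([[297.31863964,   0.        , 250.18471128],
       [  0.        , 297.31863964, 196.16311032],
       [  0.        ,   0.        ,   1.        ]]), 'hand_eye': array([[-4.47751009e-04, -9.56365806e-01, -2.92171603e-01,
         8.29813375e-02],
       [ 9.99999717e-01, -6.04862897e-04,  4.47405938e-04,
        -6.28313200e-04],
       [-6.04607502e-04, -2.92171320e-01,  9.56365806e-01,
 
[... 460 characters left out ...]
02, 149, 138, 237], 0.56)]
top mallet [([322, 76, 431, 108], 0.59)]
top kidney_dish [([160, 62, 228, 105], 0.88)]
top pot [([268, 74, 294, 102], 0.87)]
scene chisel_short_mid [([152, 236, 196, 268], 0.69), ([283, 145, 334, 183], 0.56)]
scene chisel_medium_mid [([195, 209, 240, 258], 0.82)]
scene chisel_long_mid [([99, 188, 126, 241], 0.88), ([127, 251, 163, 328], 0.79)]
scene cradle_short_seat [([261, 164, 312, 207], 0.71)]
scene cradle_medium_seat [([281, 144, 335, 186], 0.59)]
scene cradle_long_seat [([302, 129, 365, 170], 0.94)]
scene mallet [([192, 294, 301, 384], 0.58), ([197, 206, 240, 256], 0.54)]
scene kidney_dish [([344, 197, 398, 253], 0.87)]
scene pot [([309, 257, 333, 288], 0.9)]
```

Run:
```python
from h import *
im=cv2.imread("pics/top0.png")[55:355,80:440]
cv2.imwrite("pics/topc.png",cv2.resize(im,None,fx=2,fy=2,interpolation=cv2.INTER_CUBIC))
m=camera_model("top");print(m["R"],m["t"],m["camera_matrix"])
print(at("top",363,208,.02),at("top",405,197,.02),at("top",383,303,.02),at("top",313,198,.02),at("top",208,194,.03),at("top",162,194,.03),at("top",120,193,.03))
```

```text
[[-2.57784984e-02 -9.99658556e-01 -4.27097818e-03]
 [-9.88040311e-01  2.61281604e-02 -1.51965995e-01]
 [ 1.52025700e-01  3.02443449e-04 -9.88376495e-01]] [0.03878358 0.50326389 0.95731934] [[431.21928855   0.         260.83982723]
 [  0.         431.21928855 193.50688045]
 [  0.           0.           1.        ]]
[ 0.46636379 -0.21229345  0.02      ] [ 0.48972409 -0.31232204  0.02      ] [ 0.24916802 -0.24411765  0.02      ] [ 0.49304997 -0.09651407  0.02      ] [0.5075122  0.14875569 0.03      ] [0.51034818 0.25601902 0.03      ] [0.51530234 0.35409799 0.03      ]
```

View pics/topc.png

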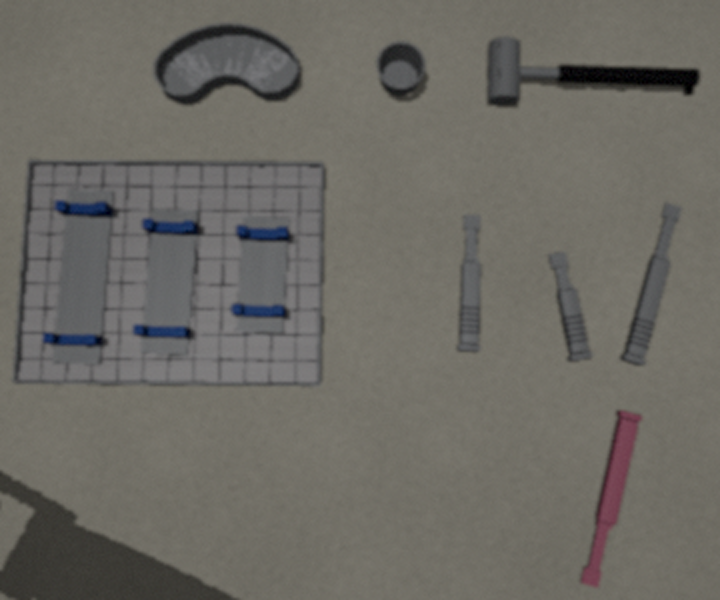

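The crop shows, in full-image pixels, the medium chisel at (313,198), the short at (365,208), the long at (406,197) and the cradles at (119,192), (163,194) and (211,191). Things that could be taken for the long chisel are the steel one at (406,197) and the pink one at (385,303). I choose the steel one, since the pink one is excluded.

Run:
```python
from h import *
P=dict(med=((471,215),(468,350),.012),short=((557,254),(580,359),.012),long=((672,206),(633,362),.012),
 Clong=((84,209),(73,340),.032),Cmed=((171,227),(162,331),.032),Cshort=((264,233),(259,310),.032))
for k,(a,b,z) in P.items():
    A=at("top",a[0]/2+80,a[1]/2+55,z);B=at("top",b[0]/2+80,b[1]/2+55,z);d=A-B
    print(k,np.round((A+B)/2,4),"len",round(np.linalg.norm(d),4),"yaw",round(np.degrees(np.arctan2(d[1],d[0])),1))
s=observe();print(Ro.from_rotvec(s["tcp_rot"]).as_matrix().round(3))
```

```text
med [ 0.4992 -0.1019  0.012 ] len 0.1617 yaw -3.8
short [ 0.4672 -0.217   0.012 ] len 0.1266 yaw 8.8
long [ 0.492  -0.3184  0.012 ] len 0.1945 yaw -18.1
Clong [0.5177 0.3552 0.032 ] len 0.1545 yaw -3.4
Cmed [0.5093 0.2526 0.032 ] len 0.1225 yaw -4.4
Cshort [0.515 0.142 0.032] len 0.0909 yaw -4.1
[[-0.909  0.417 -0.   ]
 [ 0.417  0.909  0.   ]
 [ 0.     0.    -1.   ]]
```

```bash
python3 -m handwheel '60 2.2 -3.5 0 0 0 3; 60 2.2 -3.5 0 0 0 3; 60 2.2 -3.5 0 0 0 3; 60 2.2 -3.5 0 0 0 3; 60 2.2 -3.5 0 0 0 3; 60 2.2 -3.5 0 0 0 3; 60 2.2 -3.5 0 0 0 2.6; 60 1 -3.5 0 0 0 0' 25
python3 - <<'E'
from h import *
s=observe();print(s["eef_pos"],s["tcp_rot"],s["qvel"].round(3))
import json;json.dump({k:list(s[k]) for k in("eef_pos","tcp_rot")},open("s1.json","w"))
im=snap("wrist","w1.png");cv2.imwrite("pics/w1b.png",cv2.resize(im[:,:,::-1],(800,600),interpolation=cv2.INTER_CUBIC))
E
```

```text
clock: 1.67
eef_pos: [0.4366, 0.3089, 0.229]
tcp_rot: [0.109, 3.138, 0.0]
contact_force: [-0.1, 0.3, 0.7]
width: 0.606
gripper_force: 0.0
[0.43658574 0.30890184 0.22900235] [1.09114804e-01 3.13828443e+00 3.13220144e-04] [-0.77  -0.38   0.343  0.011  0.049 -0.715]
```

View pics/w1b.png

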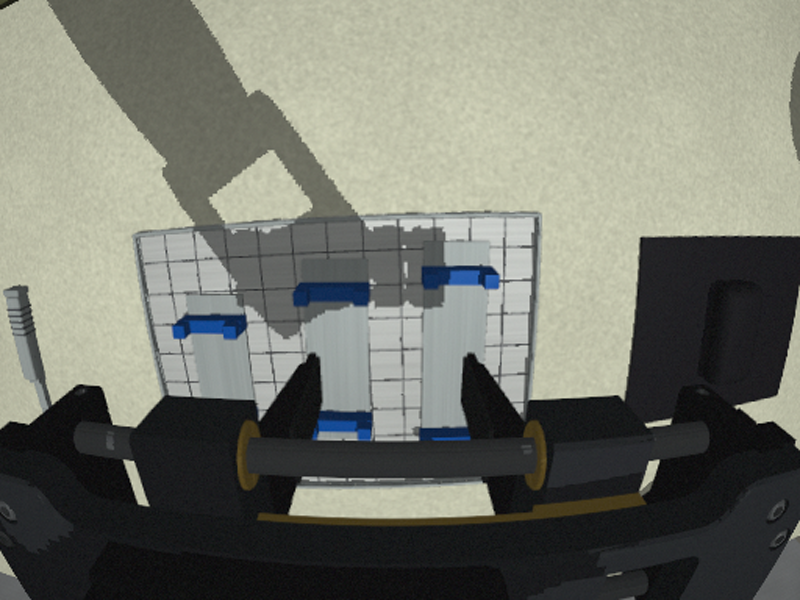

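The near saddles show at (209,325), (332,293) and (460,276) in the 800-wide picture, with the far ones hidden behind the gripper. I'll cross-check the near saddles against the top view and go on to the chisels.

```bash
python3 - <<'E'
from h import *
import json
s=json.load(open("s1.json"))
for n,u,v in [("short",209,325),("med",332,293),("long",460,276)]:
    print(n,[at("wrist",u*.64,v*.64,z,s).round(4)[:2] for z in(.02,.035)])
print("top near saddles",[at("top",a/2+80,b/2+55,.028).round(4)[:2] for a,b in[(259,310),(162,331),(73,340)]])
E
python3 -m handwheel '60 0.5 -4 0 0 0 -2; 60 0.5 -4 0 0 0 -2; 60 0.5 -4 0 0 0 -2; 60 0.5 -4 0 0 0 -2; 60 0.5 -4 0 0 0 -2; 60 0.5 -4 0 0 0 -2; 60 0.5 -4 0 0 0 -2; 60 0.5 -4 0 0 0 0'
python3 -m handwheel '60 -1 -4 -0.5 0 0 0; 60 -1 -4 -0.5 0 0 0; 60 -1 -4 -0.5 0 0 0; 60 -1 -4 -0.5 0 0 0; 60 -1 -2 -0.5 0 0 0; 60 0 0 0 0 0 0; 60 0 0 0 0 0 0; 60 0 0 0 0 0 0'
python3 - <<'E'
from h import *
s=observe();print(s["eef_pos"],s["tcp_rot"],s["qvel"].round(3))
import json;json.dump({k:list(s[k]) for k in("eef_pos","tcp_rot")},open("s2.json","w"))
im=snap("wrist","w2.png");cv2.imwrite("pics/w2b.png",cv2.resize(im[:,:,::-1],(800,600),interpolation=cv2.INTER_CUBIC))
E
```

```text
short [array([0.4708, 0.1463]), array([0.466 , 0.1532])]
med [array([0.4501, 0.2593]), array([0.4462, 0.2616])]
long [array([0.4432, 0.3643]), array([0.4395, 0.3623])]
top near saddles [array([0.4701, 0.1458]), array([0.4487, 0.2582]), array([0.4409, 0.3611])]
clock: 2.38
eef_pos: [0.4747, -0.011, 0.2291]
tcp_rot: [0.494, 3.101, 0.0]
contact_force: [0.7, 0.3, -0.1]
width: 0.604
gripper_force: 0.0
clock: 3.05
eef_pos: [0.4251, -0.1887, 0.2039]
tcp_rot: [0.492, 3.102, 0.001]
contact_force: [-0.2, 1.6, 0.5]
width: 0.599
gripper_force: 0.0
[ 0.42511932 -0.1887233   0.20389005] [4.92251309e-01 3.10231700e+00 5.86209156e-04] [ 0.026 -0.002 -0.004 -0.002 -0.001 -0.003]
```

View pics/w2b.png

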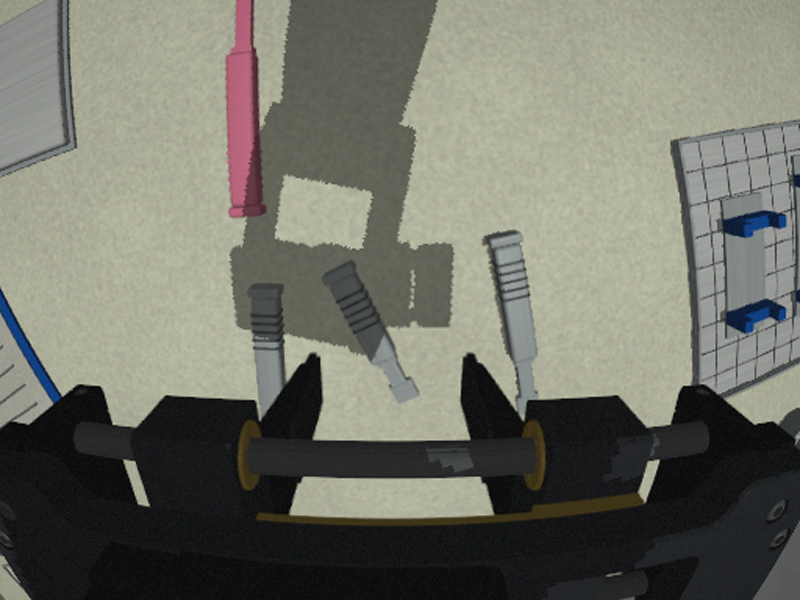

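The wrist picture shows the heads of the short at (340,265), long at (266,287) and medium at (503,235), with the pink decoy at (245,130).

Run:
```python
from h import *
import json
s=json.load(open("s2.json"))
f=lambda u,v,z:at("wrist",u*.64,v*.64,z,s)
# head end (z .02), handle/other axis point, half length
for n,h,b,zb,L in [("short",(340,266),(405,394),.01,.065),("med",(503,236),(522,356),.02,.0825),("long",(266,287),(270,380),.02,.1)]:
    H=f(*h,.02);B=f(*b,zb);d=(B-H)[:2];l=np.linalg.norm(d)
    print(n,H.round(4)[:2],"l",l.round(4),"yaw",np.degrees(np.arctan2(d[1],d[0])).round(1),"mid",(H[:2]+d/l*L).round(4))
```

```text
short [ 0.4027 -0.2219] l 0.1228 yaw 6.0 mid [ 0.4674 -0.2151]
med [ 0.4182 -0.0985] l 0.1002 yaw -4.8 mid [ 0.5005 -0.1054]
long [ 0.3998 -0.2824] l 0.0796 yaw -20.8 mid [ 0.4933 -0.3179]
```

```bash
python3 -m handwheel '60 1.7 -3.23 -1 0 0 0; 60 1.7 -3.23 -1 0 0 0; 60 1.7 -3.23 -1 0 0 0; 60 1.7 -3.23 -1 0 0 0; 60 0 0 -3.5 0 0 0; 60 0 0 -3.5 0 0 0; 60 0 0 -3 0 0 0; 60 0 0 -1 0 0 0'
python3 -m handwheel '60 0 0 -2 0 0 0; 60 0 0 -1.5 0 0 0; 60 0 0 -0.3 0 0 0; 60 0 0 0 0 0 0; 0 0 0 0 0 0 0; 0 0 0 0 0 0 0; 0 0 0 0 0 0 0; 0 0 0 0 0 0 0' 25
```

```text
clock: 3.77
eef_pos: [0.4911, -0.3149, 0.0484]
tcp_rot: [-0.488, -3.096, -0.007]
contact_force: [-1.0, 0.9, 0.2]
width: 0.599
gripper_force: 0.0
clock: 4.43
eef_pos: [0.4935, -0.3188, 0.0169]
tcp_rot: [0.492, 3.101, -0.002]
contact_force: [-1.4, 0.6, 0.5]
width: 0.374
gripper_force: 0.0
```

```bash
python3 -m handwheel '0 0 0 0 0 0 0; 0 0 0 0 0 0 0; 0 0 0 0 0 0 0; 0 0 0 0 0 0 0; 0 0 0 0 0 0 0; 0 0 0 0 0 0 0; 0 0 0 0 0 0 0; 0 0 0 0 0 0 0' 25
python3 - <<'E'
from h import *
snap("wrist","w3.png")
E
```

```text
clock: 5.1
eef_pos: [0.493, -0.3186, 0.016]
tcp_rot: [0.492, 3.103, -0.001]
contact_force: [-0.8, -0.5, 5.2]
width: 0.23
gripper_force: 24.9
```

View pics/w3.png

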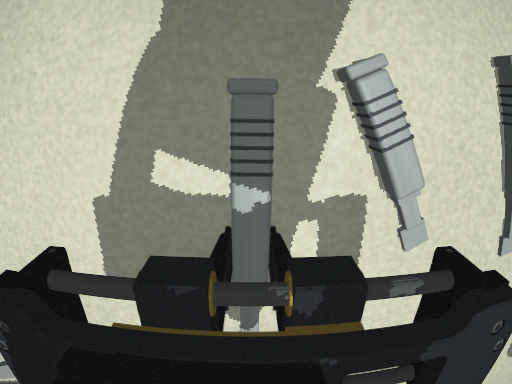

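```bash
python3 - <<'E'
from h import *
s=observe()
for z in(.02,.022):
    H=at("wrist",252,79,z,s);d=s["eef_pos"]-H;print(H,np.hypot(*d[:2]),np.degrees(np.arctan2(d[1],d[0])))
E
python3 -m handwheel '0 0 0 1 0 0 0; 0 0 0 3 0 0 0; 0 0 0 3 0 0 0; 0 0 2 3 0 0 0; 0 0 3.5 0 0 0 2; 0 0 3.5 0 0 0 2; 0 0 3.5 0 0 0 2; 0 0 3.5 0 0 0 2'
python3 -m handwheel '0 0.3 4 0 0 0 1; 0 0.3 4 0 0 0 1; 0 0.3 4 0 0 0 1; 0 0.3 4 0 0 0 1; 0 0.3 4 0 0 0 1; 0 0.3 4 0 0 0 1; 0 0.3 4 0 0 0 0; 0 0.3 4 0 0 0 0'
```

```text
[ 0.40004158 -0.2879001   0.02      ] 0.09787929162947248 -18.256372904429707
[ 0.4002231  -0.28797253  0.022     ] 0.09768422389322738 -18.249381150081128
clock: 5.82
eef_pos: [0.4923, -0.1567, 0.1156]
tcp_rot: [0.273, 3.13, 0.001]
contact_force: [1.0, 0.3, -1.0]
width: 0.228
gripper_force: 24.9
clock: 6.48
eef_pos: [0.5161, 0.1637, 0.1155]
tcp_rot: [-0.11, -3.139, -0.0]
contact_force: [0.2, -0.3, -0.9]
width: 0.229
gripper_force: 24.9
```

```bash
python3 -m handwheel '0 0 4 0 0 0 0; 0 0 4 0 0 0 0; 0 0 4 0 0 0 0; 0 0 3.5 0 0 0 0; 0 0 2.5 -1 0 0 0; 0 0 1.3 -1 0 0 0; 0 0 0 -1 0 0 0; 0 0 0 0 0 0 0'
python3 - <<'E'
from h import *
s=observe();print(s["eef_pos"],s["qvel"].round(2))
im=snap("wrist","w4.png");cv2.imwrite("pics/w4b.png",cv2.resize(im[:,:,::-1],(800,600),interpolation=cv2.INTER_CUBIC))
E
```

```text
clock: 7.15
eef_pos: [0.5147, 0.354, 0.0824]
tcp_rot: [-0.108, -3.135, 0.005]
contact_force: [-0.5, -0.9, -0.9]
width: 0.227
gripper_force: 24.9
[0.5147052  0.35397465 0.08237377] [-0.03 -0.03  0.   -0.    0.03  0.  ]
```

View pics/w4b.png

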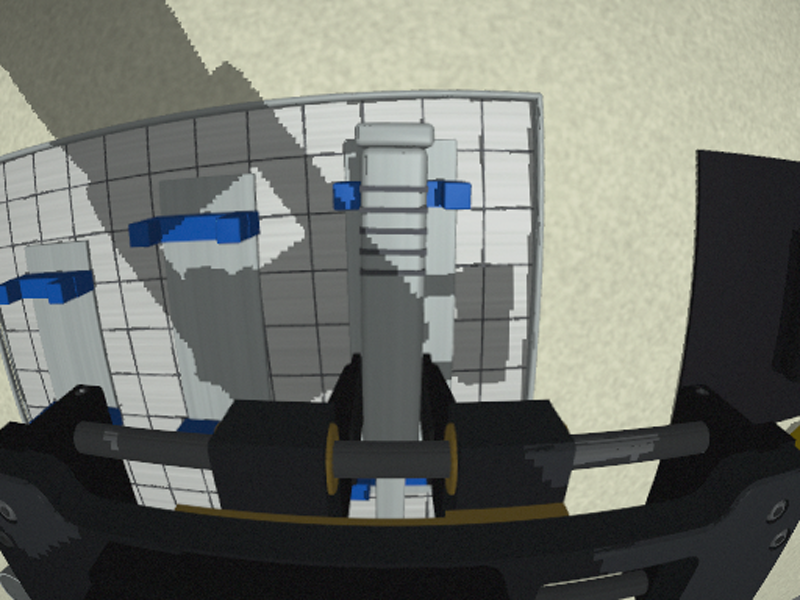

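The near saddle of the long cradle spans x 333–471 (mid 402) at y≈192, and the chisel's head is at (394,128).

Run:
```python
from h import *
s=observe()
for z in(.03,.036): 
    S=at("wrist",402*.64,192*.64,z,s);print(S, "mid est", S[:2]+.078*np.array([np.cos(.07),-np.sin(.07)]))
S=at("wrist",402*.64,192*.64,.033,s)
for z in(.03,): 
  for u in (333,471): print(at("wrist",u*.64,192*.64,.036,s).round(4))
print("head",at("wrist",394*.64,124*.64,.0865,s), "strip edge mid",[at("wrist",u*.64,150*.64,.005,s).round(4) for u in (345,456)])
```

```text
[0.4429304  0.36293209 0.03      ] mid est [0.52073938 0.35747655]
[0.4426425  0.36282353 0.036     ] mid est [0.52045148 0.35736799]
[0.4403 0.3329 0.036 ]
[0.4443 0.393  0.036 ]
head [0.417681   0.36087142 0.0865    ] strip edge mid [array([0.4208, 0.3366, 0.005 ]), array([0.4244, 0.3917, 0.005 ])]
```

```bash
python3 -m handwheel '0 0.3 0.3 -0.5 0 0 0; 0 0 0 -1 0 0 0; 0 0 0 -1 0 0 0; 0 0 0 -0.7 0 0 0; 0 0 0 -0.3 0 0 0; 0 0 0 -0.2 0 0 0; 0 0 0 -0.2 0 0 0; 0 0 0 0 0 0 0'
```

```text
clock: 7.87
eef_pos: [0.5198, 0.3576, 0.0464]
tcp_rot: [-0.11, -3.139, 0.0]
contact_force: [0.6, 0.5, -1.3]
width: 0.23
gripper_force: 24.9
```

```bash
python3 -m handwheel '0 -0.2 0 -0.2 0 0 0; 0 0 0 -0.2 0 0 0; 0 0 0 -0.15 0 0 0; 0 0 0 -0.1 0 0 0; 0 0 0 -0.1 0 0 0; 0 0 0 0 0 0 0; 0 0 0 0 0 0 0; 0 0 0 0 0 0 0'
```

```text
clock: 8.53
eef_pos: [0.5178, 0.3578, 0.0401]
tcp_rot: [-0.11, -3.139, 0.0]
contact_force: [-3.6, -1.9, 6.2]
width: 0.232
gripper_force: 24.9
```

```bash
python3 -m handwheel '45 0 0 0 0 0 0; 45 0 0 0 0 0 0; 45 0 0 0 0 0 0; 45 0 0 0 0 0 0; 55 0 0 0.5 0 0 0; 55 0 0 1 0 0 0; 55 0 0 3 0 0 0; 55 0 0 3 0 0 0'
python3 - <<'E'
from h import *
s=observe();print(s["eef_pos"],s["qvel"].round(2))
im=snap("wrist","w5.png");cv2.imwrite("pics/w5b.png",cv2.resize(im[:,:,::-1],(800,600),interpolation=cv2.INTER_CUBIC))
E
```

```text
clock: 9.2
eef_pos: [0.5168, 0.357, 0.114]
tcp_rot: [-0.11, -3.137, 0.003]
contact_force: [0.7, 1.1, -0.0]
width: 0.548
gripper_force: 0.0
[0.51681758 0.35704396 0.11398584] [ 0.   -0.42 -0.25  0.    0.6   0.  ]
```

View pics/w5b.png

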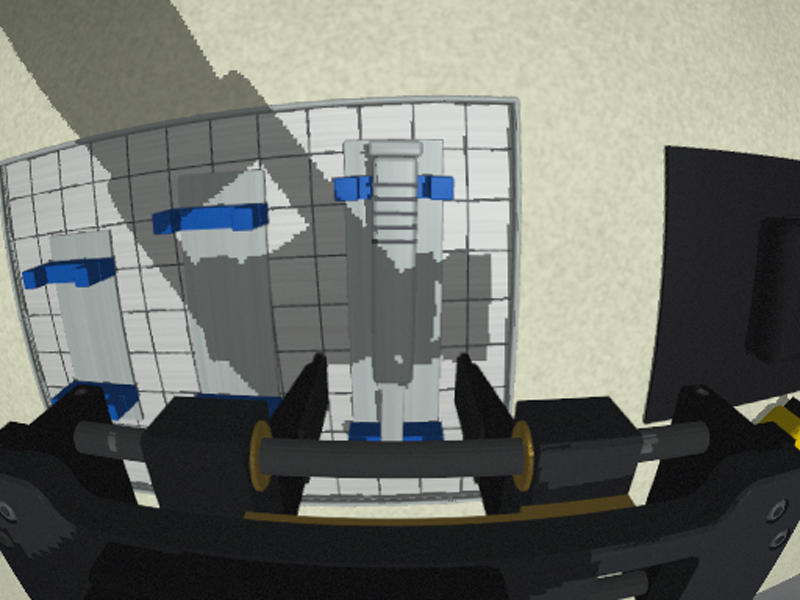

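The long chisel lies between its posts, with the head at (395,148) and the saddle at (394,187). I'll check this in numbers and fetch the medium.

```bash
python3 - <<'E'
from h import *
s=observe();w=lambda u,v,z:at("wrist",u*.64,v*.64,z,s).round(4)
print("head",w(395,142,.043),"saddle",w(394,187,.036),"long blade saddle",w(397,432,.036))
print("med ends",w(155,220,.036),w(268,213,.036),"short ends",w(25,273,.036),w(115,264,.036))
E
python3 -m handwheel '60 -0.15 -3.5 0 0 0 0; 60 -0.15 -4 0 0 0 0; 60 -0.15 -4 0 0 0 0; 60 -0.15 -4 0 0 0 0; 60 -0.15 -4 0 0 0 0; 60 -0.15 -4 0 0 0 0; 60 -0.15 -4 0 0 0 0; 60 -0.15 -4 0 0 0 0'
python3 -m handwheel '60 -0.15 -4 0 0 0 0; 60 -0.15 -4 0 0 0 0; 60 -0.15 -4 0 0 0 0; 60 0 -2 -1 0 0 0; 60 0 -0.5 -2 0 0 0; 60 0 0 -2 0 0 0; 60 0 0 -1 0 0 0; 60 0 0 0 0 0 0'
```

```text
head [0.4254 0.3684 0.043 ] saddle [0.4485 0.3664 0.036 ] long blade saddle [0.5935 0.3583 0.036 ]
med ends [0.4518 0.2304 0.036 ] [0.4561 0.2988 0.036 ] short ends [0.4713 0.116  0.036 ] [0.4741 0.1969 0.036 ]
clock: 9.92
eef_pos: [0.506, 0.0409, 0.1154]
tcp_rot: [0.11, 3.137, 0.0]
contact_force: [0.8, -0.3, -0.5]
width: 0.602
gripper_force: 0.0
clock: 10.58
eef_pos: [0.4996, -0.1019, 0.0521]
tcp_rot: [-0.111, -3.135, -0.002]
contact_force: [0.2, 0.2, 0.2]
width: 0.602
gripper_force: 0.0
```

```bash
python3 -m handwheel '60 0.05 -0.15 -2 0 0 0; 60 0 0 -1.3 0 0 0; 60 0 0 -0.3 0 0 0; 0 0 0 0 0 0 0; 0 0 0 0 0 0 0; 0 0 0 0 0 0 0; 0 0 0 0 0 0 0; 0 0 0 0 0 0 0' 25
python3 -m handwheel '0 0 0 0 0 0 0; 0 0 0 0 0 0 0; 0 0 0 0 0 0 0; 0 0 0 0 0 0 0; 0 0 0 0 0 0 0; 0 0 0 0 0 0 0; 0 0 0 0 0 0 0; 0 0 0 0 0 0 0' 25
python3 - <<'E'
from h import *
snap("wrist","w6.png")
E
```

```text
clock: 11.25
eef_pos: [0.5026, -0.104, 0.0192]
tcp_rot: [0.11, 3.138, -0.001]
contact_force: [-0.1, 0.3, 0.8]
width: 0.308
gripper_force: 0.0
clock: 11.92
eef_pos: [0.5023, -0.1038, 0.0188]
tcp_rot: [0.111, 3.139, 0.0]
contact_force: [-1.3, 0.7, 6.4]
width: 0.235
gripper_force: 25.0
```

View pics/w6.png

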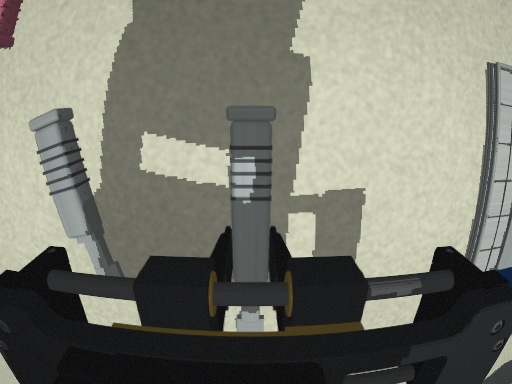

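Medium is gripped, with its head at (251,106).

```bash
python3 - <<'E'
from h import *
s=observe();H=at("wrist",251,106,.02,s);d=s["eef_pos"]-H;print(H,np.hypot(*d[:2]),np.degrees(np.arctan2(d[1],d[0])))
E
python3 -m handwheel '0 0 0 1 0 0 0; 0 0 0 3 0 0 0; 0 0 0 3 0 0 0; 0 0 2 3 0 0 0; 0 0 4 0 0 0 0; 0 0 4 0 0 0 0; 0 0 4 0 0 0 0; 0 0.1 4 0 0 0 0'
python3 -m handwheel '0 0.1 4 0 0 0 0; 0 0.1 4 0 0 0 0; 0 0.1 4 0 0 0 0; 0 0.1 3.5 0 0 0 0; 0 0.1 2 -1 0 0 0; 0 0 0.5 -1 0 0 0; 0 0 0 -1 0 0 0; 0 0 0 0 0 0 0'
python3 - <<'E'
from h import *
s=observe();print(s["eef_pos"],s["qvel"].round(2))
im=snap("wrist","w7.png");cv2.imwrite("pics/w7b.png",cv2.resize(im[:,:,::-1],(800,600),interpolation=cv2.INTER_CUBIC))
E
```

```text
[ 0.41833374 -0.09794952  0.02      ] 0.08420724474398701 -3.9982236245546825
clock: 12.63
eef_pos: [0.5022, 0.0775, 0.1185]
tcp_rot: [0.111, 3.139, -0.001]
contact_force: [0.4, 0.4, -1.8]
width: 0.229
gripper_force: 25.0
clock: 13.3
eef_pos: [0.5056, 0.2547, 0.0848]
tcp_rot: [-0.11, -3.134, 0.005]
contact_force: [-0.2, 0.1, -1.9]
width: 0.23
gripper_force: 25.0
[0.5056432  0.25468675 0.08476654] [-0.02 -0.02 -0.01  0.    0.03 -0.  ]
```

View pics/w7b.png

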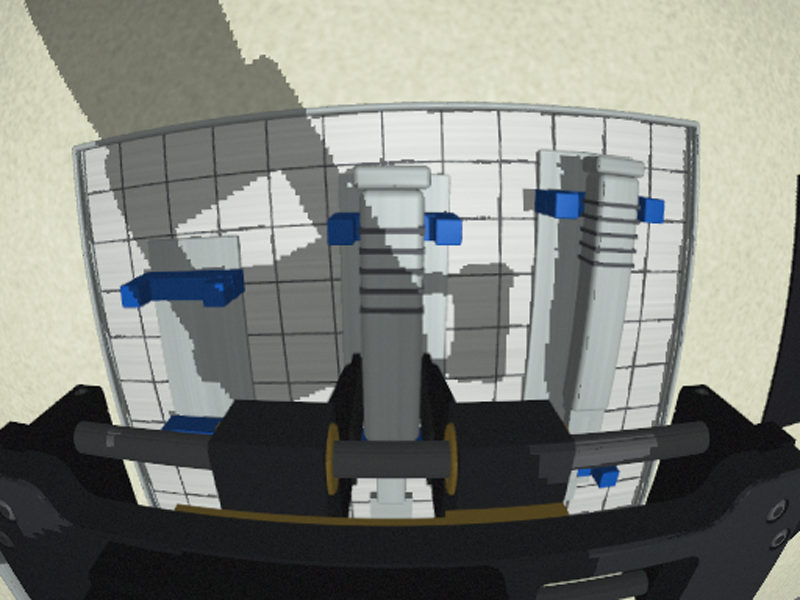

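The medium saddle's posts span x 328–462 at y≈226, with the chisel's head at (393,168).

Run:
```python
from h import *
s=observe();w=lambda u,v,z:at("wrist",u*.64,v*.64,z,s).round(4)
S=w(395,226,.036);print(w(328,226,.036),w(462,226,.036),S,"mid",S[:2]+.062*np.array([np.cos(.07),-np.sin(.07)]))
print("short ends",w(121,290,.036),w(243,275,.036),"head",w(393,166,.086))
```

```text
[0.4463 0.23   0.036 ] [0.4505 0.2897 0.036 ] [0.4486 0.2598 0.036 ] mid [0.51044816 0.25546354]
short ends [0.4669 0.1167 0.036 ] [0.4654 0.1871 0.036 ] head [0.4224 0.2606 0.086 ]
```

```bash
python3 -m handwheel '0 0.4 0.05 -0.5 0 0 0; 0 0 0 -1 0 0 0; 0 0 0 -1 0 0 0; 0 0 0 -0.7 0 0 0; 0 0 0 -0.3 0 0 0; 0 0 0 -0.2 0 0 0; 0 0 0 0 0 0 0; 0 0 0 0 0 0 0'
```

```text
clock: 14.02
eef_pos: [0.512, 0.2567, 0.0513]
tcp_rot: [0.11, 3.139, 0.0]
contact_force: [-0.4, 0.1, -1.1]
width: 0.228
gripper_force: 25.0
```

```bash
python3 -m handwheel '0 -0.05 -0.1 -0.3 0 0 0; 0 0 0 -0.2 0 0 0; 0 0 0 -0.15 0 0 0; 0 0 0 -0.15 0 0 0; 0 0 0 -0.1 0 0 0; 0 0 0 0 0 0 0; 0 0 0 0 0 0 0; 0 0 0 0 0 0 0'
```

```text
clock: 14.68
eef_pos: [0.5114, 0.2557, 0.0428]
tcp_rot: [-0.11, -3.14, 0.0]
contact_force: [-2.6, -1.9, 5.0]
width: 0.227
gripper_force: 25.0
```

```bash
python3 -m handwheel '45 0 0 0 0 0 0; 45 0 0 0 0 0 0; 45 0 0 0 0 0 0; 45 0 0 0 0 0 0; 55 0 0 0.5 0 0 0; 55 0 0 1 0 0 0; 55 0 0 3 0 0 0; 55 0 0 3 0 0 0'
python3 -m handwheel '60 -0.4 -3.5 0 0 0 1; 60 -0.4 -4 0 0 0 1; 60 -0.4 -4 0 0 0 1; 60 -0.4 -4 0 0 0 1; 60 -0.4 -4 0 0 0 1; 60 -0.4 -4 0 0 0 1; 60 -0.4 -4 0 0 0 1; 60 -0.4 -4 0 0 0 1'
python3 -m handwheel '60 -0.4 -4 0 0 0 1; 60 -0.4 -4 0 0 0 1; 60 -0.4 -4 0 0 0 1; 60 0 -3 -1 0 0 0.5; 60 0 -0.7 -2 0 0 0; 60 0 0 -2 0 0 0; 60 0 0 -1 0 0 0; 60 0 0 0 0 0 0'
```

```text
clock: 15.35
eef_pos: [0.5102, 0.2552, 0.1171]
tcp_rot: [-0.11, -3.137, 0.002]
contact_force: [0.5, 1.2, 0.7]
width: 0.548
gripper_force: 0.0
clock: 16.02
eef_pos: [0.4793, -0.0612, 0.1186]
tcp_rot: [-0.111, 3.137, -0.001]
contact_force: [0.3, -0.3, -0.2]
width: 0.603
gripper_force: 0.0
clock: 16.68
eef_pos: [0.4657, -0.2155, 0.055]
tcp_rot: [0.204, -3.131, -0.004]
contact_force: [-0.4, 0.2, -0.2]
width: 0.598
gripper_force: 0.0
```

```bash
python3 -m handwheel '60 0 -0.05 -2 0 0 0; 60 0 0 -1.5 0 0 0; 60 0 0 -0.5 0 0 0; 60 0 0 0 0 0 0; 0 0 0 0 0 0 0; 0 0 0 0 0 0 0; 0 0 0 0 0 0 0; 0 0 0 0 0 0 0' 25
python3 -m handwheel '0 0 0 0 0 0 0; 0 0 0 0 0 0 0; 0 0 0 0 0 0 0; 0 0 0 0 0 0 0; 0 0 0 0 0 0 0; 0 0 0 0 0 0 0; 0 0 0 0 0 0 0; 0 0 0 0 0 0 0' 25
python3 - <<'E'
from h import *
snap("wrist","w8.png")
E
```

```text
clock: 17.35
eef_pos: [0.4681, -0.2172, 0.0183]
tcp_rot: [-0.205, 3.133, -0.002]
contact_force: [0.7, 0.5, -0.5]
width: 0.374
gripper_force: 0.0
clock: 18.02
eef_pos: [0.4676, -0.217, 0.0176]
tcp_rot: [-0.205, 3.135, -0.001]
contact_force: [-1.9, -0.3, 4.8]
width: 0.23
gripper_force: 25.0
```

View pics/w8.png

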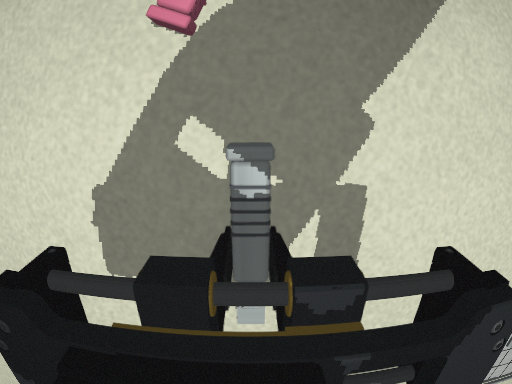

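Short is gripped, with its head at (250,143).

```bash
python3 - <<'E'
from h import *
s=observe();H=at("wrist",250,143,.02,s);d=s["eef_pos"]-H;print(H,np.hypot(*d[:2]),np.degrees(np.arctan2(d[1],d[0])))
E
python3 -m handwheel '0 0 0 1 0 0 0; 0 0 0 3 0 0 0; 0 0 0 3 0 0 0; 0 0 2 3 0 0 -1.5; 0 0.5 4 0 0 0 -2; 0 0.5 4 0 0 0 -2; 0 0.5 4 0 0 0 -2; 0 0.5 4 0 0 0 -2'
python3 -m handwheel '0 0.5 4 0 0 0 -2; 0 0.5 4 0 0 0 0; 0 0.5 4 0 0 0 0; 0 0.5 3.5 0 0 0 0; 0 0.4 2 -1 0 0 0; 0 0 0.7 -1 0 0 0; 0 0 0 -1 0 0 0; 0 0 0 0 0 0 0'
python3 - <<'E'
from h import *
s=observe();print(s["eef_pos"],s["qvel"].round(2))
im=snap("wrist","w9.png");cv2.imwrite("pics/w9b.png",cv2.resize(im[:,:,::-1],(800,600),interpolation=cv2.INTER_CUBIC))
E
```

```text
[ 0.4030593  -0.22602274  0.02      ] 0.0651529503434546 7.915949324140883
clock: 18.73
eef_pos: [0.4869, -0.0351, 0.1173]
tcp_rot: [0.06, 3.141, 0.0]
contact_force: [1.0, 0.1, -0.0]
width: 0.231
gripper_force: 25.0
clock: 19.4
eef_pos: [0.5088, 0.1444, 0.0838]
tcp_rot: [-0.109, -3.134, 0.003]
contact_force: [-0.4, -0.5, -1.6]
width: 0.231
gripper_force: 25.0
[0.50881653 0.14439371 0.08382487] [-0.03 -0.02 -0.01 -0.    0.03  0.  ]
```

View pics/w9b.png

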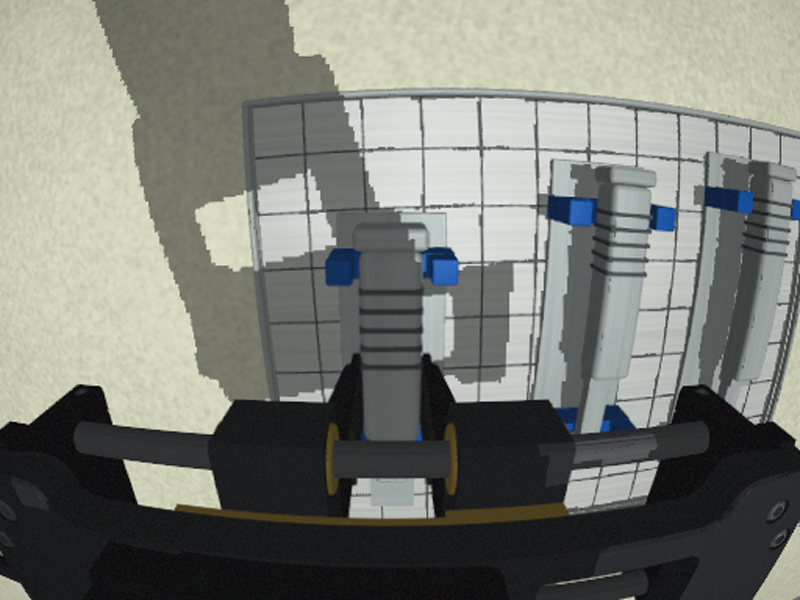

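The short saddle's posts span x 326–458 at y≈265. The medium and long chisels are lying in their own cradles.

```bash
python3 - <<'E'
from h import *
s=observe();w=lambda u,v,z:at("wrist",u*.64,v*.64,z,s).round(4)
S=w(392,265,.036);print(w(326,265,.036),w(458,265,.036),S,"mid",S[:2]+.046*np.array([np.cos(.07),-np.sin(.07)]))
print("head",w(392,226,.085),"medium head",w(627,170,.043))
E
python3 -m handwheel '0 0 0 -0.5 0 0 0; 0 0 0 -1 0 0 0; 0 0 0 -1 0 0 0; 0 0 0 -0.5 0 0 0; 0 0 0 0 0 0 0; 0 0 0 0 0 0 0; 0 0 0 0 0 0 0; 0 0 0 0 0 0 0'
```

```text
[0.467 0.117 0.036] [0.4712 0.1766 0.036 ] [0.4692 0.1468 0.036 ] mid [0.51508735 0.14358263]
head [0.4457 0.1484 0.085 ] medium head [0.4291 0.2575 0.043 ]
clock: 20.12
eef_pos: [0.5118, 0.1452, 0.0577]
tcp_rot: [0.11, 3.139, 0.0]
contact_force: [0.2, 0.7, -1.6]
width: 0.23
gripper_force: 25.0
```

```bash
python3 -m handwheel '0 0.3 -0.15 -0.2 0 0 0; 0 0 0 -0.3 0 0 0; 0 0 0 -0.3 0 0 0; 0 0 0 -0.3 0 0 0; 0 0 0 -0.2 0 0 0; 0 0 0 -0.2 0 0 0; 0 0 0 -0.1 0 0 0; 0 0 0 0 0 0 0'
python3 -m handwheel '0 0 0 -0.1 0 0 0; 0 0 0 0 0 0 0; 0 0 0 0 0 0 0; 0 0 0 0 0 0 0; 0 0 0 0 0 0 0; 0 0 0 0 0 0 0; 0 0 0 0 0 0 0; 0 0 0 0 0 0 0'
```

```text
clock: 20.78
eef_pos: [0.5143, 0.1437, 0.0416]
tcp_rot: [-0.11, -3.139, 0.0]
contact_force: [-2.7, -0.6, 2.9]
width: 0.233
gripper_force: 25.0
clock: 21.45
eef_pos: [0.5143, 0.1437, 0.0415]
tcp_rot: [-0.11, -3.139, 0.0]
contact_force: [-5.6, -0.7, 9.8]
width: 0.228
gripper_force: 25.0
```

Contact is at the expected seat height, so I'll release, retreat up and towards the base side, and verify.

```bash
python3 -m handwheel '45 0 0 0 0 0 0; 45 0 0 0 0 0 0; 45 0 0 0 0 0 0; 45 0 0 0 0 0 0; 55 0 0 0.5 0 0 0; 55 0 0 1 0 0 0; 55 0 0 3 0 0 0; 55 0 0 3 0 0 0'
python3 -m handwheel '55 -2 2 3 0 0 0; 55 -2 2 3 0 0 0; 55 -2 2 3 0 0 0; 55 -1 2 1 0 0 0; 55 -1 2 0 0 0 0; 55 0 0 0 0 0 0; 55 0 0 0 0 0 0; 55 0 0 0 0 0 0'
python3 - <<'E'
from h import *
s=observe();print(s["eef_pos"],s["tcp_rot"])
im=snap("wrist","w10.png");cv2.imwrite("pics/w10b.png",cv2.resize(im[:,:,::-1],(800,600),interpolation=cv2.INTER_CUBIC))
t=snap("top","top1.png");cv2.imwrite("pics/top1c.png",cv2.resize(t[50:290,80:400,::-1],None,fx=2.5,fy=2.5,interpolation=cv2.INTER_CUBIC))
E
```

```text
clock: 22.12
eef_pos: [0.5131, 0.1434, 0.1152]
tcp_rot: [-0.11, -3.136, 0.001]
contact_force: [1.8, 0.5, 0.5]
width: 0.55
gripper_force: 0.0
clock: 22.78
eef_pos: [0.4344, 0.2432, 0.2151]
tcp_rot: [-0.11, -3.14, 0.001]
contact_force: [-0.4, 0.2, 0.3]
width: 0.553
gripper_force: 0.0
[0.43437058 0.2432205  0.21514624] [-1.10001510e-01 -3.13964778e+00  8.76117645e-04]
```

View pics/w10b.png

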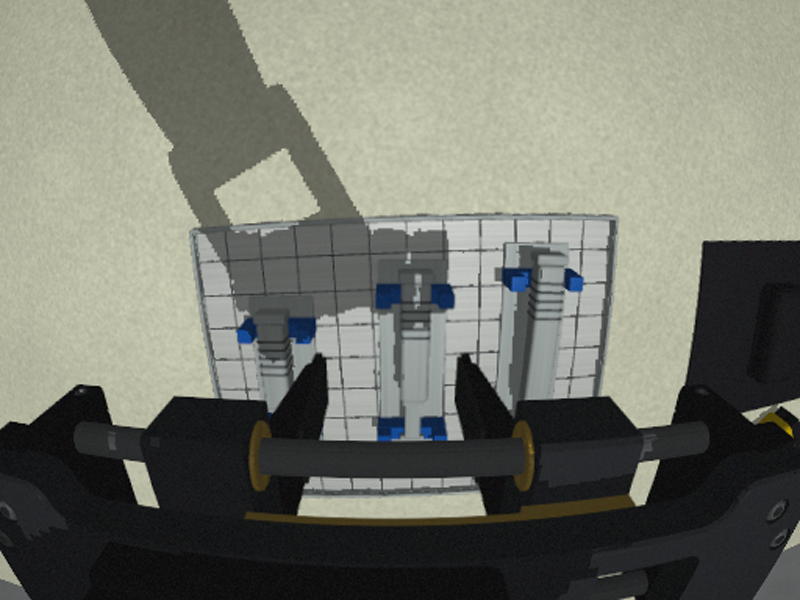

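View pics/top1c.png

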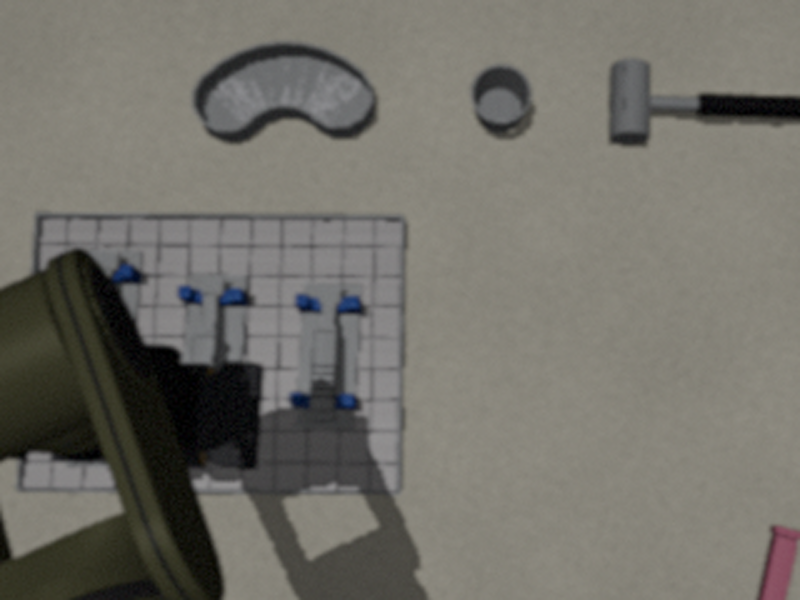

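In the wrist picture all three chisels lie in their notches, with heads at (271,312), (416,270) and (548,252). The top view shows the bystanders unmoved. I'll do one number check, then hand in.

Run:
```python
from h import *
s=observe();w=lambda u,v,z:at("wrist",u*.64,v*.64,z,s)
ok=True
for n,h,L,m in[("short",(271,311),.065,(.5151,.1436)),("med",(416,267),.0825,(.5104,.2555)),("long",(549,251),.1,(.520,.3573))]:
    e=w(*h,.044)[:2]+L*np.array([.9976,-.0698])-m;print(n,(e*1000).round(1));ok&=bool(abs(e).max()<.008)
print(ok)
if ok: print(finish_job())
```

```text
short [-2.3  2.6]
med [-5.5 -0. ]
long [-3.8 -3.5]
True
the job is handed in; nothing more can be done
None
```

All three chisels are lying in the cradles of their own length, each within about 6 mm of centre by the wrist camera; the mallet, dish and pot look unmoved, and the job is handed in with no verdict returned.

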